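# Recline a bottle on its settling rest

## Task

A precipitate is to settle along the side of the tall brown bottle before decanting. Without grasping or lifting it, push the bottle upright along the bench until its foot is against the toe stop of the low bottle rest, then tip it over the stop and let it down gently with your fingers, all the way, until it lies sloping in the saddle: it must not drop, not even the last bit, nor be pinched. Leave the other things alone.

Things in the scene. Friction and masses are not known exactly. Their poses are not given: they have to be found in the camera images.
- bottle: tall brown glass bottle, closed, 165 mm tall, about 0.55 kg: round body 66 mm across up to the shoulder 106 mm above the foot. Origin: centre of the foot; z: up its axis. It stands loose on the bench, 45 to 95 mm short of its place at the toe stop; centre of mass about 58 mm above the foot, so it goes past its balance at about 0.5 rad of tilt
- bottle_captop (a point): centre of the top of the bottle's blue screw cap, 164.5 mm above its foot; the cap is 33 mm across and 25 mm high, the neck below it 30 mm across
- rest: low bottle rest of bent steel rod in grey plastic sleeves on a steel base plate 6 mm high, fixed to the bench, 155 mm long, 100 mm wide. Origin: the point of the bench under the foot's centre when the bottle stands against the toe stop; x: level, the way the bottle is to be tipped (from toe stop to saddle); z up
- rest_toe (a point): middle of the toe stop, 40 mm along the rest's x from its origin: a rod 10 mm high lying on the bench, a wide V seen from above, open towards -x, that takes the round foot and centres it. The bottle is tipped over this rod; its foot's edge stays on the bench just behind the rod
- rest_saddle (a point): bottom of the V saddle, 110 mm along the rest's x, 20 mm above the bench; its two sleeved arms end 43 mm to each side, 48 mm up. Reclined on it and on the toe stop the bottle's tilt is 1.24 rad from upright (axis rising 0.33 rad from level along +x), foot centre at x = 5, z = 33 mm of the rest, cap top at x = 160, z = 86 mm; the cap is free all round
- small_bottle: bystander: small brown bottle with a white cap, 118 mm tall, 52 mm across, standing on the bench to the left of the work, before the tall oven at the bench's left end; origin at the centre of its foot
- beaker: bystander: empty glass beaker, 70 mm tall, 60 mm across; origin at the centre of its foot
- vial: bystander: sample vial with a black cap, 56 mm tall, 24 mm across; origin at the centre of its foot
Things that resemble listed ones, but are neither listed nor needed, are in the scene too. Leave any red look-alike of the bottle alone.

How it is judged:
By the outcome, as a careful person would: the job done as asked, in the order asked, and still so for the second after the job is handed in, with the robot touching nothing.
It also fails if it takes over 67 s, if anything falls off the work surface, if the arm or the gripper's body presses on something with over 40 N, if the wrist force passes 120 N, or if a joint passes its speed limit or range.

## Robot

A 6-joint arm with a two-finger parallel gripper is mounted at the origin on a cart in front of the work surface, level with it; the furniture and walls round the work are solid. World frame = base frame: x ahead of the robot, y to its left, z up, the work surface at z = 0. Lengths are in m, angles in rad, forces in N, time in s.
With the tool pointing down it reaches from about 0.35 to 0.975 m from the base axis. Payload 4.9 kg.
Tool frame: the origin (TCP) lies on the front face of the gripper's body, between the roots of the fingers; the fingertips stand ctrl.tip_extent ahead of it and the grasp point (between the pads) lies 54 mm ahead of it (ctrl.tip_extent is the distance from the TCP to the fingertips, in m); z points along the fingers, y is the line along which they close (so a half turn about z gives the same grasp; the last joint's range is limited). The gripper opens to 85 mm and grips with 20 to 120 N. Pads are 22 mm wide; open, the fingers measure 114 mm over their backs; the gripper's body (76 mm by 85 mm) begins 54 mm behind the grasp point. The pads swing forward as they close: fully open they stand 13 mm farther back than shut.
Start: joints at [-1.354, 0.053, 1.613, -0, 1.476, -0.119], TCP at [0.206, -0.59, 0.304] pointing down, gripper open.
Joint ranges: [-3.01, 3.01], [-1.01, 2.22], [0.06, 2.58], [-1.02, 4.17], [0.09, 2.62], [-3.14, 3.14]. Speed limits (rad/s): [2.57, 2.57, 3.14, 3.14, 3.14, 3.14].

## Interface

Orientations are given as a rotation vector (axis times angle).
In Python, from station import ctrl gives the robot as it stands.
- The arm moves only by the tool apply_moves, never from a script. Its argument "rows" is one flat list of numbers, 6 for each row, row after row: the shift along the tool's x, y, z normalised to -1 to 1, where 1 is 0.6 m, then the turn, a rotation vector about the tool's x, y, z normalised to -1 to 1, where 1 is 90 degrees. A call has 1 to 20 rows; each row is the pose to reach, as a shift and turn from the pose commanded when the call began, along the tool's axes at that moment; what a row does not reach only later rows make up. A row lasts 1/10 s, in which the tool goes at most 50 mm and 8.59 degrees, less where a joint would pass 70% of its speed; a pose out of reach is approached as far as the arm can. A call with a number of a shift or a turn outside -1 to 1 is refused whole. A call with a gripper value outside its range is refused whole. "grip" is the opening, from 0 (shut) to 1 (fully open), set as the call begins (left out, the last holds). The fingers move at their own pace and stop on an object; "grip_force" is the grip in N (left out, the last holds). Time passes only in rows, so rows that repeat a pose let the fingers close. It gives the time, the measured TCP pose, the force, the opening and the grip force at its end, in the units of the state.
- ctrl.get_obs(): the state, without advancing time (a new reading comes with each control period).
- ctrl.get_image(name): name is "side" or "top"; returns (picture, depth): 384x512x3 uint8, blue, green, red; 384x512 float32, m along the optical axis (not along the pixel's ray), 0 where there is no reading.
- ctrl.camera_model(name): a dict with "mtx" (3x3 intrinsics, pixels), "R" (3x3) and "t" (3): a world point X has camera coordinates R X + t. Camera axes: x right, y down, z forward; pixel columns grow to the right and rows downward; lengths in m; the calibration is good to about 2 mm. A picture is of the moment at which its call begins. camera_model takes no time and is no camera call.
- ctrl.finish_job(): hands the job in; it is judged then, once.
The state is a dict: "t": time; "q": joint angles; "dq": joint speeds; "effort": joint torques, N m; "tool_pos": TCP position; "tool_rot": TCP orientation; "contact_force": force on the tool from outside, world axes, zero at the start; "wrist_torque": the same for the moment, N m; "opening": finger opening in m; "grip_force": force on a finger pad.
Only numpy, scipy, OpenCV 4.12 (cv2) and the standard library are available. Lean on these libraries where they do the work, as an engineer would, in place of code of your own. Each camera call takes 0.05 s, during which the arm holds its last target. There are 200 camera calls.

## Working session

There is one attempt and no reset: what is moved stays moved. The work goes in short steps, Python scripts to look and compute and a tool call to move; the robot and the scene stay as the last step left them, time stands still between calls to the robot, and variables do not carry over. Pictures are saved under pics/ and viewed, at most 10 in all, crops included, and the job is handed in when it is done.

Besides the shell and the picture viewer there is one more tool, called after ">>>" by a JSON object that holds its "op" and its "data", one argument or row to a line. apply_moves: Moves the arm, as the interface text tells. Its arguments: {"type":"object","properties":{"rows":{"type":"array","items":{"type":"number"}},"grip":{"type":"number"},"grip_force":{"type":"number"}},"required":["rows"]}

```bash
mkdir -p pics; cat > h.py <<'E'
import numpy as np, cv2
from scipy.spatial.transform import Rotation as Ro
from station import ctrl
def snap(n):
    im,d=ctrl.get_image(n); return im,d,ctrl.camera_model(n)
def ray(cm,u,v):
    R,t=np.array(cm['R']),np.array(cm['t'])
    c=-R.T@t; d=R.T@np.linalg.inv(cm['mtx'])@[u,v,1.]; return c,d
def onz(cm,u,v,z):
    c,d=ray(cm,u,v); return c+d*(z-c[2])/d[2]
def proj(cm,X):
    p=np.array(cm['mtx'])@(np.array(cm['R'])@np.array(X)+cm['t']); return p[:2]/p[2]
def cloud(d,cm):
    v,u=np.mgrid[:d.shape[0],:d.shape[1]]
    p=np.stack([u,v,np.ones_like(u)],-1)@np.linalg.inv(cm['mtx']).T*d[...,None]
    return (p-np.array(cm['t']))@np.array(cm['R'])
E
python3 - <<'E'
from h import *
for n in('side','top'):
    im,d,cm=snap(n); cv2.imwrite(f'pics/{n}0.png',im); np.savez(f'{n}0.npz',im=im,d=d)
    c,_=ray(cm,256,192); print(n,c,np.array(cm['R']).round(2).tolist(),cm['mtx'])
print(ctrl.tip_extent,ctrl.get_obs())
E
```

```text
side [ 0.18452123 -1.40812372  0.68602002] [[0.96, -0.28, -0.01], [-0.13, -0.38, -0.91], [0.25, 0.88, -0.4]] [[456.45345399   0.         256.27953271]
 [  0.         456.45345399 186.23413273]
 [  0.           0.           1.        ]]
top [ 0.27228404 -0.15841614  1.61674834] [[-0.02, -1.0, -0.02], [-0.98, 0.03, -0.17], [0.17, 0.01, -0.99]] [[408.27705562   0.         257.51024638]
 [  0.         408.27705562 188.36317549]
 [  0.           0.           1.        ]]
0.0726 {'t': 0.1, 'q': array([-1.35398234e+00,  5.33137401e-02,  1.61416808e+00,  2.92106318e-06,
        1.47600725e+00, -1.18966767e-01]), 'dq': array([-0.00082966, -0.00195473, -0.00261316,  0.00118341,  0.00060807,
       -0.00096454]), 'effort': array([ 5.16868804e-04, -3.94909322e+01, -3.71361029e+01, -1.25886036e-04,
        3.99309021e-03, -1.77043864e-05]), 'tool_pos': array([ 0.20586812, -0.58966206,  0.30276483]), 'tool_rot': array([-3.09555265e+00, -5.24651841e-01,  1.41032746e-04]), 'contact_force': array([0.18484147, 0.92469634, 0.00203245]), 'wrist_torque': array([ 0.00190225, -0.03150762, -0.00075432]), 'grip_force': 0.0, 'opening': 0.08540863286789219}
```

View pics/side0.png

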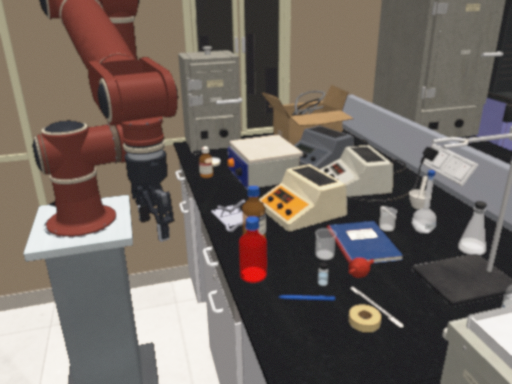

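View pics/top0.png

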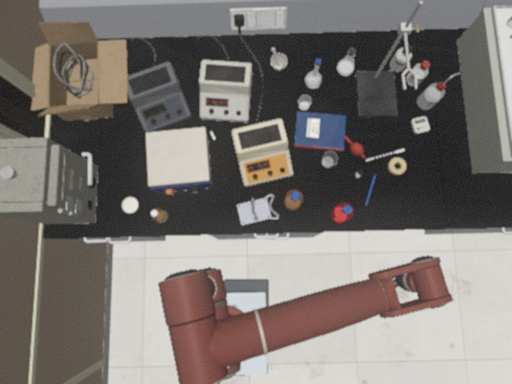

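Candidates for the bottle are the brown one with a blue cap at top (293,200) / side (254,205), the red look-alike at top (343,212) / side (252,258), and the small brown one with a white cap at top (160,215) / side (206,162). I choose the brown one at (293,200). The rest is the grey plate with rods at top (257,210).

```bash
python3 - <<'E'
from h import *
a=np.load('top0.npz'); b=np.load('side0.npz')
c1=cv2.resize(a['im'][180:235,225:365],None,fx=5,fy=5,interpolation=cv2.INTER_CUBIC)
c2=cv2.resize(b['im'][170:290,200:300],None,fx=2.3,fy=2.3,interpolation=cv2.INTER_CUBIC)
W=np.zeros((275+276,700,3),np.uint8); W[:275]=c1; W[275:275+c2.shape[0],:c2.shape[1]]=c2
cv2.imwrite('pics/crop.png',W)
for n,z in(('top',a),('side',b)):
    cm=ctrl.camera_model(n); P=cloud(z['d'],cm); hsv=cv2.cvtColor(z['im'],cv2.COLOR_BGR2HSV)
    m=((hsv[...,0]>100)&(hsv[...,0]<125)&(hsv[...,1]>130)&(hsv[...,2]>60)).astype(np.uint8)
    k,l,s,c=cv2.connectedComponentsWithStats(m)
    for i in range(1,k):
        if s[i,4]>15: print(n,'blue',c[i].round(1),s[i],np.median(P[l==i],0).round(3))
cm=ctrl.camera_model('top'); P=cloud(a['d'],cm)
print((P[192:228:2,232:300:3,2]*1000).round().astype(int))
for u,v in((225,210),(293,200),(160,215),(343,212)): print(onz(cm,u,v,0).round(3), P[v,u].round(3))
E
```

```text
top blue [370.4 188.4] [366 175  10  30  62] [ 0.543 -0.589  0.007]
top blue [294.9 195.6] [292 193   7   6  33] [ 0.495 -0.275  0.166]
top blue [346.7 209.6] [344 207   6   6  26] [ 0.439 -0.458  0.165]
side blue [241.1 171. ] [231 159  16  27 173] [0.558 0.085 0.068]
side blue [431. 173.] [429 171   5   5  23] [ 0.994 -0.387  0.189]
side blue [253.1 190.9] [247 186  13  10 111] [ 0.496 -0.287  0.16 ]
side blue [252.1 222.5] [247 217  12  12 126] [ 0.441 -0.47   0.164]
side blue [346.4 227.3] [337 223  23  15 115] [ 0.771 -0.316  0.014]
side blue [372.6 249. ] [347 232  54  26 532] [ 0.781 -0.459  0.014]
side blue [307.1 297.1] [279 294  57   7 290] [ 0.54  -0.588  0.005]
[[  -4    0   -3    2   -6   -6   -1   -1    4   -2   -3   -3    4   -7
     4    5   -5    1    3  115  118  164  113]
 [   5    2   -6   -1    3    4    3    6    4    0    1   -3    2    7
     7    6    1   -4  109  119  164  170  166]
 [   2   -6    3    7    0    5    1   -6    2   -4    1    6    9    4
     5   -5    0    1  106  122  164  168  161]
 [   1   -4   -1    4   -4    9   -7    0   -5    2    4  
[... 1220 characters left out ...]
   10   -2    7    9   -5   -1    2    5]
 [  -4   -3    4   12   11   12    3    3   11    8    5   -6   -1    4
   -10   -4    9    4    4    4   -3   -1   -3]
 [  -5   -3    7    9   11    1    2    9    1    3    5   -4   -6   -3
     0   -2   -7    4   -2    9    3    4   -2]
 [   2    0   -1    6    8    8    0    1   -2    3    3   -4   -7    3
    -1   -3    7    2    3    6   -3   -1   -1]
 [   3    2    3    7    1    4   -3    1   11    7    1    4   -5    1
     0    3    0   -3   -2    1    1    8    1]]
[ 0.47  -0.007  0.   ] [ 0.47  -0.007 -0.002]
[ 0.503 -0.28   0.   ] [ 0.481 -0.268  0.155]
[0.456 0.253 0.   ] [0.446 0.23  0.09 ]
[ 0.45  -0.476  0.   ] [ 0.433 -0.444  0.162]
```

View pics/crop.png

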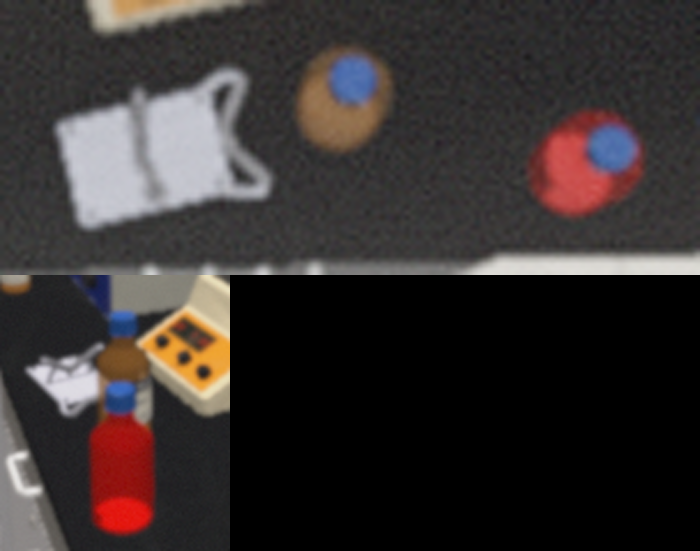

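The crop shows the brown bottle with a blue cap at (345,95), right beside the rest (V toe apex at (222,130), saddle at (145,145)), and the red look-alike apart at (585,165). Next I measure the rest frame and the bottle axis accurately.

```bash
python3 - <<'E'
from h import *
a=np.load('top0.npz'); b=np.load('side0.npz')
cm=ctrl.camera_model('top'); cs=ctrl.camera_model('side'); im=a['im']
# cap: triangulate top
ca=onz(cm,294.9,195.6,.1645)
c1,d1=ray(cm,294.9,195.6); c2,d2=ray(cs,253.1,190.9)
A=np.stack([d1,-d2],1); s=np.linalg.lstsq(A,c2-c1,rcond=None)[0]; print('cap2view',(c1+s[0]*d1).round(4),(c2+s[1]*d2).round(4),'onz',ca.round(4))
# body from clouds
for z,c in((a,cm),(b,cs)):
    P=cloud(z['d'],c); h=cv2.cvtColor(z['im'],cv2.COLOR_BGR2HSV)
    m=(h[...,0]<25)&(h[...,1]>70)&(P[...,2]>.01)&(P[...,2]<.1)&(np.hypot(P[...,0]-ca[0],P[...,1]-ca[1])<.05)
    Q=P[m][:,:2]
    from scipy.optimize import least_squares
    if len(Q)>20:
        r=least_squares(lambda p:np.hypot(*(Q-p).T)-.033,ca[:2],loss='soft_l1',f_scale=.003); print('body',len(Q),r.x.round(4))
# rest
g=cv2.cvtColor(im,cv2.COLOR_BGR2GRAY); h=cv2.cvtColor(im,cv2.COLOR_BGR2HSV)
m=((g>95)&(h[...,1]<60)).astype(np.uint8); R=np.zeros_like(m); R[188:230,228:284]=m[188:230,228:284]
pts=np.argwhere(R)[:,::-1].astype(float)
W=np.array([onz(cm,u,v,.006)[:2] for u,v in pts])
for W_ in (W,):
    rc=cv2.minAreaRect((W_*1000).astype(np.float32)); print(rc)
# plate only: pixels bright
m2=((g>165)&(R>0)).astype(np.uint8); m2=cv2.morphologyEx(m2,cv2.MORPH_CLOSE,np.ones((3,3)));
k,l,s_,c=cv2.connectedComponentsWithStats(m2); i=1+np.argmax(s_[1:,4])
W2=np.array([onz(cm,u,v,.006)[:2] for v,u in np.argwhere(l==i)]); print('plate',len(W2),cv2.minAreaRect((W2*1000).astype(np.float32)), cv2.boxPoints(cv2.minAreaRect((W2*1000).astype(np.float32))).round())
for v in range(190,228): print(v,' '.join('%3d'%x for x in g[v,234:284]))
E
```

```text
cap2view [ 0.4974 -0.2755  0.1536] [ 0.4978 -0.2756  0.1537] onz [ 0.4957 -0.2746  0.1645]
body 53 [ 0.4954 -0.275 ]
body 117 [ 0.4972 -0.2774]
((466.985595703125, -134.16452026367188), (105.20390319824219, 157.1634063720703), 10.694960594177246)
plate 598 ((463.959716796875, -133.18438720703125), (97.94291687011719, 143.65829467773438), 13.110007286071777) [[ 400.  -74.]
 [ 433. -214.]
 [ 528. -192.]
 [ 495.  -52.]]
190  49  43  56  42  51  48  44  41  51  49  54  48  52  42  44  51  53  52  45  46  47  49  51  46  49  55  52  56  44  42  51  44  45  48  49  49  51  48  48  52  49  53  52  41  47  48  46  48  46  44
191  51  52  53  44  45  54  53  50  45  45  50  49  47  48  51  46  55  51  54  44  53  47  45  49  50  55  54  54  51  52  49  53  47  48  43  44  53  46  52  51  52  54  52  52  49  48  36  49  43  49
192  54  53  52  45  58  50  45  53  50  50  49  49  52  52  50  54  44  48  46  50  48  55  47  51  47  39  46  51  48  56  44  51  41  55  48  53  60  57  53  42  49  53  54  47  47  54  43  44  54  51
193  53  49  52  43  56  52  53  49  51  52  49  48  47  46  49  48
[... 6372 characters left out ...]
  57  63  61  59  53  52  61  64  59  56  53  60  50  60  58  57  55  57  53  53  57  58
225  61  53  61  54  59  54  69 103 126 128 112  92  67  66  61  56  55  55  58  57  56  57  57  64  60  61  58  64  60  58  55  53  53  61  54  61  59  58  58  53  55  59  61  55  58  57  57  52  63  55
226  61  56  60  55  51  55  60  57  68  68  63  57  58  53  54  55  54  57  54  52  54  55  61  55  63  55  61  60  55  53  66  60  58  55  64  57  55  57  58  55  55  58  61  61  54  55  58  55  60  61
227  56  54  55  62  61  56  65  58  59  59  57  48  57  57  58  54  52  61  59  64  62  64  58  55  60  64  60  64  62  64  52  53  62  58  61  55  62  59  60  60  62  58  51  49  61  56  66  54  55  59
```

```bash
python3 - <<'E'
from h import *
a=np.load('top0.npz'); cm=ctrl.camera_model('top')
g=cv2.cvtColor(a['im'],cv2.COLOR_BGR2GRAY).astype(float)
def cross(v,th=122): # first upward crossing
    i=np.where((v[:-1]<th)&(v[1:]>=th))[0][0]; return i+(th-v[i])/(v[i+1]-v[i])
def fit(px):
    W=np.array([onz(cm,u,v,.006)[:2] for u,v in px]); l=cv2.fitLine(W.astype(np.float32),cv2.DIST_HUBER,0,.001,.001).ravel(); return l
top=fit([(u,190+cross(g[190:215,u])) for u in list(range(238,249))+list(range(257,262))])
bot=fit([(u,228-cross(g[228:205:-1,u])) for u in range(244,262)])
lef=fit([(228+cross(g[v,228:245]),v) for v in range(207,222)])
print(top,bot,lef)
d=[]
for l in(top,bot):
    e=l[:2]*np.sign(l[1]); d.append(np.arctan2(-e[0],e[1]))
e=lef[:2]*np.sign(lef[0]); d.append(np.arctan2(e[1],e[0])); print('angles',np.degrees(d))
th=np.mean(d); x=np.array([-np.sin(th),np.cos(th)]); y=np.array([-x[1],x[0]])
c=(top[2:]+bot[2:])/2@y; L=lef[2:]@x
print('width',(top[2:]-bot[2:])@y,'th',th)
# V arms: use ends and apex
for n,u,v,z in(('endA',270.7,195,.007),('endB',277,217.3,.007),('apex',269.5,205.7,.007),('sadmid',253.1,208.5,.02),('sA',252.2,198.5,.05),('sB',255.7,218,.05)):
    p=onz(cm,u,v,z)[:2]; print(n,p.round(4),'along',round(p@x,4),'lat',round(p@y-c,4))
print('left edge along',L,'c',c,'x',x)
for cx in ([.4957,-.2750],[.4970,-.2765]): cx=np.array(cx); print('bottle along',cx@x,'lat',cx@y-c)
E
```

```text
[ 0.21802846 -0.97594243  0.5050467  -0.1067321 ] [ 0.20631169 -0.9784863   0.41607445 -0.11486856] [ 0.97937804  0.20203616  0.44961682 -0.05960815]
angles [12.593261 11.906295 11.656053]
width -0.0887101 th 0.2103448
endA [ 0.5248 -0.191 ] along -0.2963 lat -0.0461
endB [ 0.435  -0.2133] along -0.2994 lat 0.0464
apex [ 0.4819 -0.185 ] along -0.2815 lat -0.0054
sadmid [ 0.4707 -0.1199] along -0.2156 lat -0.008
sA [ 0.5061 -0.118 ] along -0.221 lat -0.043
sB [ 0.4299 -0.1299] along -0.2168 lat 0.0339
left edge along -0.15217301 c -0.42727455 x [-0.20879711  0.977959  ]
bottle along -0.3724394472077489 lat -8.050421178334988e-05
bottle along -0.37417782191932203 lat -0.0010386552140116412
```

>>> {"op": "apply_moves", "data": {
  "rows": [0.04, -0.036, -0.014, 0, 0, 0, 0.08, -0.072, -0.028, 0, 0, 0, 0.12, -0.108, -0.042, 0, 0, 0, 0.16, -0.144, -0.056, 0, 0, 0, 0.2, -0.18, -0.07, 0, 0, 0, 0.24, -0.216, -0.084, 0, 0, 0, 0.24, -0.216, -0.084, 0, 0, 0]
}}

```text
t: 0.8
tool_pos: [0.3007, -0.4181, 0.3556]
tool_rot: [3.095, 0.531, 0.002]
contact_force: [0.0, -0.4, -0.7]
opening: 0.0852
grip_force: 0.0
```

```bash
cat >> h.py <<'E'
def Rm(q):
    return Ro.from_euler('z',q[0])*Ro.from_euler('y',q[1]+q[2])*Ro.from_euler('z',q[3])*Ro.from_euler('y',q[4])*Ro.from_euler('z',q[5]+np.pi/2)
def log():
    import json
    o=ctrl.get_obs(); open('log.txt','a').write(json.dumps([o['q'].tolist(),o['tool_pos'].tolist(),o['tool_rot'].tolist()])+'\n')
    print('t',o['t'],'q',o['q'].round(3),'p',o['tool_pos'].round(4),'F',o['contact_force'].round(1),'open',round(o['opening'],4))
    return o
E
python3 - <<'E'
from h import *
o=log(); print(Rm(o['q']).as_rotvec(),o['tool_rot'])
h=np.array([.978,.209,0]);h/=np.linalg.norm(h)
for s in(1,-1):
    x=np.array([0,0,1.])*s; R=Ro.from_matrix(np.stack([x,np.cross(h,x),h],1))
    rv=(Ro.from_rotvec(o['tool_rot']).inv()*R).as_rotvec(); print(s,rv/(np.pi/2),np.degrees(np.linalg.norm(rv)))
    for q1 in(-.5,-.8,-1.):
        # wrist angles
        A=(Ro.from_euler('z',q1)).inv()*R*Ro.from_euler('z',-np.pi/2)
        for ps in(1.6,2.0,2.4):
            e=(Ro.from_euler('y',ps).inv()*A).as_euler('ZYZ'); print('  q1',q1,'q23',ps,'q456',e.round(2), 'alt',(e[0]+np.pi).round(2),-e[1].round(2),(e[2]+np.pi).round(2))
E
```

```text
t 0.8 q [-1.092e+00 -2.410e-01  1.801e+00  1.000e-03  1.579e+00  1.390e-01] p [ 0.3007 -0.4181  0.3556] F [ 0.  -0.4 -0.7] open 0.0852
[3.09480057e+00 5.30502148e-01 2.29769929e-03] [3.09480057e+00 5.30502148e-01 2.29769929e-03]
1 [-0.06358196  0.99767139  0.06537913] 90.16478742880733
  q1 -0.5 q23 1.6 q456 [ 1.6   0.71 -0.04] alt 4.75 -0.71 3.1
  q1 -0.5 q23 2.0 q456 [ 2.02  0.81 -0.61] alt 5.16 -0.81 2.53
  q1 -0.5 q23 2.4 q456 [ 2.28  1.03 -1.03] alt 5.42 -1.03 2.11
  q1 -0.8 q23 1.6 q456 [ 1.59  1.01 -0.03] alt 4.73 -1.01 3.11
  q1 -0.8 q23 2.0 q456 [ 1.83  1.07 -0.5 ] alt 4.97 -1.07 2.65
  q1 -0.8 q23 2.4 q456 [ 2.    1.2  -0.91] alt 5.15 -1.2 2.23
  q1 -1.0 q23 1.6 q456 [ 1.58  1.21 -0.03] alt 4.72 -1.21 3.11
  q1 -1.0 q23 2.0 q456 [ 1.73  1.24 -0.45] alt 4.87 -1.24 2.69
  q1 -1.0 q23 2.4 q456 [ 1.84  1.33 -0.86] alt 4.98 -1.33 2.28
-1 [-1.37032268 -0.08733116 -1.37208404] 174.70262563543102
  q1 -0.5 q23 1.6 q456 [1.6  0.71 3.1 ] alt 4.75 -0.71 6.24
  q1 -0.5 q23 2.0 q456 [2.02 0.81 2.53] alt 5.16 -0.81 5.67
  q1 -0.5 q23 2.4 q456 [2.28 1.03 2.11] alt 5.42 -1.03 5.25
  q1 -0.8 q23 1.6 q456 [1.59 1.01 3.11] alt 4.73 -1.01 6.25
  q1 -0.8 q23 2.0 q456 [1.83 1.07 2.65] alt 4.97 -1.07 5.79
  q1 -0.8 q23 2.4 q456 [2.   1.2  2.23] alt 5.15 -1.2 5.37
  q1 -1.0 q23 1.6 q456 [1.58 1.21 3.11] alt 4.72 -1.21 6.25
  q1 -1.0 q23 2.0 q456 [1.73 1.24 2.69] alt 4.87 -1.24 5.83
  q1 -1.0 q23 2.4 q456 [1.84 1.33 2.28] alt 4.98 -1.33 5.42
```

>>> {"op": "apply_moves", "data": {
  "rows": [0, 0, 0, -0.005, 0.07, 0.005, 0, 0, 0, -0.01, 0.14, 0.01, 0, 0, 0, -0.014, 0.21, 0.014, 0, 0, 0, -0.018, 0.28, 0.018, 0, 0, 0, -0.023, 0.35, 0.023, 0, 0, 0, -0.027, 0.42, 0.027, 0, 0, 0, -0.032, 0.49, 0.032, 0, 0, 0, -0.036, 0.56, 0.036, 0, 0, 0, -0.041, 0.63, 0.041, 0, 0, 0, -0.045, 0.7, 0.045, 0, 0, 0, -0.05, 0.77, 0.05, 0, 0, 0, -0.054, 0.84, 0.054, 0, 0, 0, -0.058, 0.91, 0.06, 0, 0, 0, -0.064, 0.998, 0.065, 0, 0, 0, -0.064, 0.998, 0.065, 0, 0, 0, -0.064, 0.998, 0.065]
}}

```text
t: 2.4
tool_pos: [0.2989, -0.4206, 0.3533]
tool_rot: [-2.116, -0.216, -2.108]
contact_force: [-0.1, -0.4, 0.4]
opening: 0.0856
grip_force: 0.0
```

```bash
cat >> h.py <<'E'
D=[([-1.35398,.053314,1.614168,0,1.476007,-.118967],[.205868,-.589662,.302765])]
def fkp(q,k):
    a,H,L2,L3,e,d=k; r=a+L2*np.sin(q[1])+L3*np.sin(q[1]+q[2])+e*np.cos(q[1]+q[2]); z=H+L2*np.cos(q[1])+L3*np.cos(q[1]+q[2])-e*np.sin(q[1]+q[2])
    return np.array([r*np.cos(q[0]),r*np.sin(q[0]),z])+d*Rm(q).apply([0,0,1.])
def fitk():
    import json
    from scipy.optimize import least_squares
    dd=D+[(l[0],l[1]) for l in map(json.loads,open('log.txt'))]
    p0=np.array([.1,.35,.4,.4,0,.2])
    s=least_squares(lambda k:np.r_[np.concatenate([fkp(q,k)-p for q,p in dd])*1000,(k-p0)*.05],p0); print('k',s.x.round(4),'res mm',abs(s.fun[:-6]).max().round(2)); return s.x
E
python3 - <<'E'
from h import *
o=log(); fitk(); print(Ro.from_rotvec(o['tool_rot']).as_matrix().round(3).tolist())
E
```

```text
t 2.4 q [-1.523 -0.165  2.096  1.511  1.718 -0.362] p [ 0.2989 -0.4206  0.3533] F [-0.1 -0.4  0.4] open 0.0856
k [-0.2018  0.2582  0.4109  0.8075  0.0223  0.2784] res mm 72.26
[[0.004, 0.205, 0.979], [-0.002, -0.979, 0.205], [1.0, -0.003, -0.003]]
```

```bash
cat >> h.py <<'E'
def fkp(q,k):
    a,H,L2,L3,e,d,b=k; s=q[1]+q[2]; r=a+L2*np.sin(q[1])+L3*np.sin(s)+e*np.cos(s); z=H+L2*np.cos(q[1])+L3*np.cos(s)-e*np.sin(s)
    return np.array([r*np.cos(q[0])-b*np.sin(q[0]),r*np.sin(q[0])+b*np.cos(q[0]),z])+d*Rm(q).apply([0,0,1.])
def fitk():
    import json
    from scipy.optimize import least_squares
    dd=D+[(l[0],l[1]) for l in map(json.loads,open('log.txt'))]
    p0=np.array([.0,.35,.4,.4,0,.2,.074])
    s=least_squares(lambda k:np.r_[np.concatenate([fkp(q,k)-p for q,p in dd])*1000,(k-p0)*.05],p0); print('k',s.x.round(4),'res mm',abs(s.fun[:-7]).max().round(2)); return s.x
LO=np.array([-3.01,-1.01,.06,-1.02,.09,-3.14]);HI=np.array([3.01,2.22,2.58,4.17,2.62,3.14])
def ik(p,R,q0,k):
    from scipy.optimize import least_squares
    s=least_squares(lambda q:np.r_[(fkp(q,k)-p)*10,(R.inv()*Rm(q)).as_rotvec()],np.clip(q0,LO+.01,HI-.01),bounds=(LO,HI)); return s.x,abs(s.fun).max()
h=np.array([.978,.2088,0]);h/=np.linalg.norm(h); xr=np.array([-h[1],h[0],0]); up=np.array([0,0,1.])
O=np.array([.4853,-.2267,0])
def Rt(th): # tool turned with the bottle by th
    a=up*np.cos(th)+xr*np.sin(th); return Ro.from_matrix(np.stack([a,np.cross(h,a),h],1))
def foot(th):
    f=.69*((.005+.005*np.sin(th))/np.cos(th)-.005); xe=.033-f
    return np.array([xe-.033*np.cos(th),.033*np.sin(th)])
def axpt(th,s): # point s above foot on the axis, world
    f=foot(th); return O+xr*(f[0]+s*np.sin(th))+up*(f[1]+s*np.cos(th))
E
python3 - <<'E'
from h import *
o=log(); k=fitk(); q=o['q']
print(foot(1.24))
for n,p,th in [('pre hi',[.326,-.312,.25],0),('pre',[.326,-.312,.06],0)]+[('ins',O-xr*.05-h*.052+up*.06,0),('push',O-h*.052+up*.06,0)]+[('tip',axpt(t,.15)-h*.052,t) for t in(0,.3,.6,.9,1.24,1.3)]:
    q,e=ik(np.array(p),Rt(th),q,k); print(n,np.round(p,3),q.round(2),round(e,4))
E
```

```text
t 2.4 q [-1.523 -0.165  2.096  1.511  1.718 -0.362] p [ 0.2989 -0.4206  0.3533] F [-0.1 -0.4  0.4] open 0.0856
k [-0.      0.238   0.4264  0.6099  0.0957  0.2069  0.0742] res mm 0.0
[0.00506352 0.03121087]
pre hi [ 0.326 -0.312  0.25 ] [-1.43 -0.23  2.36  1.53  1.63 -0.56] 0.0
pre [ 0.326 -0.312  0.06 ] [-1.43  0.36  2.26  1.51  1.61 -1.05] 0.0
ins [ 0.445 -0.286  0.06 ] [-1.12  0.4   2.19  1.78  1.45 -1.04] 0.0
push [ 0.434 -0.238  0.06 ] [-1.09  0.34  2.29  1.81  1.44 -1.08] 0.0
tip [ 0.434 -0.238  0.15 ] [-1.09  0.03  2.36  1.78  1.39 -0.85] 0.0
tip [ 0.425 -0.194  0.153] [-1.05 -0.07  2.46  1.8   1.36 -1.14] 0.0
tip [ 0.416 -0.152  0.142] [-1.   -0.13  2.54  1.85  1.33 -1.47] 0.0
tip [ 0.409 -0.117  0.119] [-0.95 -0.08  2.58  1.9   1.35 -1.87] 0.0186
tip [ 0.404 -0.094  0.08 ] [-0.91  0.07  2.58  1.98  1.37 -2.37] 0.0029
tip [ 0.404 -0.094  0.072] [-0.91  0.12  2.57  1.98  1.38 -2.46] 0.0
```

>>> {"op": "apply_moves", "data": {
  "rows": [-0.034, -0.034, 0.016, 0, 0, 0, -0.068, -0.068, 0.032, 0, 0, 0, -0.102, -0.102, 0.049, 0, 0, 0, -0.136, -0.136, 0.065, 0, 0, 0, -0.172, -0.168, 0.082, 0, 0, 0, -0.24, -0.168, 0.082, 0, 0, 0, -0.3, -0.168, 0.082, 0, 0, 0, -0.36, -0.168, 0.082, 0, 0, 0, -0.42, -0.168, 0.082, 0, 0, 0, -0.46, -0.168, 0.082, 0, 0, 0, -0.489, -0.168, 0.082, 0, 0, 0, -0.489, -0.168, 0.082, 0, 0, 0, -0.489, -0.168, 0.082, 0, 0, 0]
}}

```text
t: 3.7
tool_pos: [0.3265, -0.3124, 0.0617]
tool_rot: [-2.114, -0.221, -2.111]
contact_force: [0.0, 0.6, -0.4]
opening: 0.0854
grip_force: 0.0
```

```bash
cat >> h.py <<'E'
def delta(p,R,o=None):
    o=o or ctrl.get_obs(); Rc=Ro.from_rotvec(o['tool_rot']); return np.r_[Rc.inv().apply(np.array(p)-o['tool_pos'])/.6,(Rc.inv()*R).as_rotvec()/(np.pi/2)].round(4)
E
python3 - <<'E'
from h import *
o=log(); k=fitk(); q=o['q']
for n in('side','top'):
    im,d,cm=snap(n); np.savez(n+'1.npz',im=im,d=d)
    c=np.array([256,215]) if n=='side' else np.array([285,205])
    S=im[c[1]-50:c[1]+50,c[0]-66:c[0]+66]; cv2.imwrite(f'pics/{n}1.png',cv2.resize(S,None,fx=5,fy=5,interpolation=cv2.INTER_CUBIC))
G=np.array([.496,-.2757,.06])
print(delta(G-h*.05,Rt(0),o))
for off in(.052,.044):
  qq=q
  for t in(0,.3,.5,.7,.9,1.1,1.24,1.3):
    qq,e=ik(axpt(t,.15)-h*off,Rt(t),qq,k); print(off,t,qq.round(2),round(e,4))
E
python3 - <<'E'
import cv2,numpy as np
a=cv2.imread('pics/side1.png');b=cv2.imread('pics/top1.png')
cv2.imwrite('pics/both1.png',cv2.resize(np.vstack([a,b]),(396,600)))
E
```

```text
t 3.7 q [-1.433  0.352  2.267  1.51   1.604 -1.05 ] p [ 0.3265 -0.3124  0.0617] F [ 0.   0.6 -0.4] open 0.0854
k [-0.      0.238   0.4264  0.6099  0.0957  0.2069  0.0742] res mm 0.0
[-0.0025 -0.0014  0.2057  0.0019  0.0009  0.0006]
0.052 0 [-1.09  0.03  2.36  1.78  1.39 -0.85] 0.0
0.052 0.3 [-1.05 -0.07  2.46  1.8   1.36 -1.14] 0.0
0.052 0.5 [-1.02 -0.12  2.52  1.83  1.34 -1.36] 0.0
0.052 0.7 [-0.98 -0.13  2.56  1.86  1.33 -1.6 ] 0.0
0.052 0.9 [-0.95 -0.08  2.58  1.9   1.35 -1.87] 0.0186
0.052 1.1 [-0.92  0.02  2.58  1.94  1.37 -2.17] 0.0258
0.052 1.24 [-0.91  0.07  2.58  1.98  1.37 -2.37] 0.0029
0.052 1.3 [-0.91  0.12  2.57  1.98  1.38 -2.46] 0.0
0.044 0 [-1.06  0.04  2.36  1.79  1.37 -0.85] 0.0
0.044 0.3 [-1.02 -0.06  2.45  1.82  1.34 -1.15] 0.0
0.044 0.5 [-0.99 -0.11  2.51  1.85  1.32 -1.36] 0.0
0.044 0.7 [-0.95 -0.12  2.55  1.89  1.31 -1.6 ] 0.0
0.044 0.9 [-0.92 -0.09  2.58  1.93  1.31 -1.87] 0.0
0.044 1.1 [-0.89  0.    2.58  1.98  1.33 -2.16] 0.0051
0.044 1.24 [-0.88  0.08  2.57  2.    1.35 -2.37] 0.0
0.044 1.3 [-0.88  0.13  2.56  2.01  1.36 -2.46] 0.0
```

View pics/both1.png

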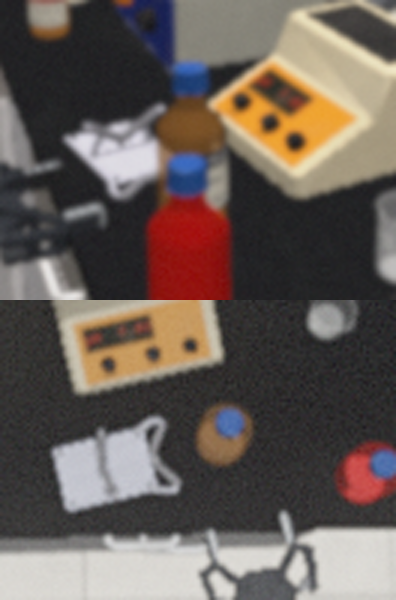

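>>> {"op": "apply_moves", "data": {
  "rows": [-0.001, -0.001, 0.04, 0.002, 0.001, 0, -0.002, -0.001, 0.08, 0.002, 0.001, 0, -0.002, -0.001, 0.11, 0.002, 0.001, 0, -0.002, -0.001, 0.135, 0.002, 0.001, 0, -0.002, -0.001, 0.16, 0.002, 0.001, 0, -0.002, -0.001, 0.18, 0.002, 0.001, 0, -0.002, -0.001, 0.195, 0.002, 0.001, 0, -0.002, -0.001, 0.206, 0.002, 0.001, 0, -0.002, -0.001, 0.206, 0.002, 0.001, 0]
}}

```text
t: 4.7
tool_pos: [0.4477, -0.2852, 0.06]
tool_rot: [-2.109, -0.223, -2.111]
contact_force: [-0.4, 0.4, -0.6]
opening: 0.0854
grip_force: 0.0
```

```bash
python3 - <<'E'
from h import *
o=log()
im,d,cm=snap('top'); hs=cv2.cvtColor(im,cv2.COLOR_BGR2HSV)
m=((hs[...,0]>100)&(hs[...,0]<125)&(hs[...,1]>130)&(hs[...,2]>60)).astype(np.uint8)
k,l,s,c=cv2.connectedComponentsWithStats(m); print([ (c[i].round(1),onz(cm,*c[i],.1645).round(4)) for i in range(1,k) if s[i,4]>15])
p=o['tool_pos']; g=p+h*.05; print('grasp pt rel rest: along',(g-O)@xr,'lat',(g-O)@h)
cv2.imwrite('pics/top2.png',cv2.resize(im[175:255,240:350],None,fx=6,fy=6,interpolation=cv2.INTER_CUBIC))
E
```

```text
t 4.7 q [-1.111  0.403  2.191  1.785  1.443 -1.037] p [ 0.4477 -0.2852  0.06  ] F [-0.4  0.4 -0.6] open 0.0854
[(array([372.4, 181.3]), array([ 0.5409, -0.5558,  0.1645])), (array([295. , 195.3]), array([ 0.4967, -0.2751,  0.1645])), (array([346.7, 209.3]), array([ 0.4417, -0.4571,  0.1645]))]
grasp pt rel rest: along -0.049390569661940976 lat 0.0009923509161092097
```

View pics/top2.png

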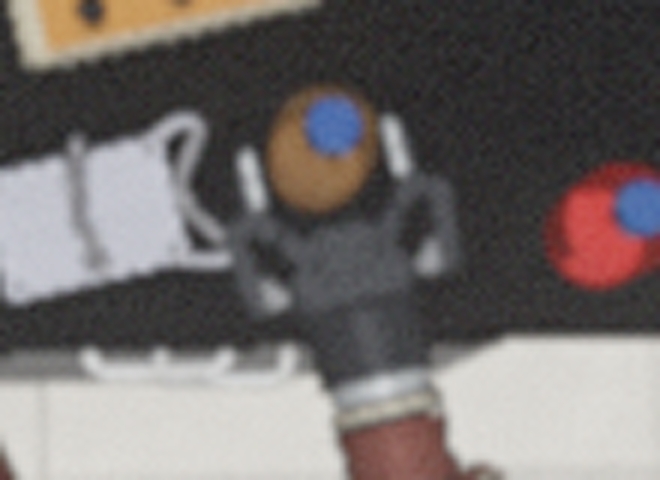

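The top view shows the fingers straddling the bottle, at crop (250,180) and (397,150), with no contact. Now I push slowly with the rear finger.

>>> {"op": "apply_moves", "data": {
  "rows": [0, -0.006, 0, 0, 0, 0, 0, -0.01, 0, 0, 0, 0, 0, -0.013, 0, 0, 0, 0, 0, -0.017, 0, 0, 0, 0, 0, -0.021, 0, 0, 0, 0, 0, -0.026, 0, 0, 0, 0, 0, -0.031, 0, 0, 0, 0, 0, -0.036, 0, 0, 0, 0, 0, -0.041, 0, 0, 0, 0, 0, -0.046, 0, 0, 0, 0, 0, -0.051, 0, 0, 0, 0, 0, -0.056, 0, 0, 0, 0, 0, -0.061, 0, 0, 0, 0, 0, -0.066, 0, 0, 0, 0, 0, -0.071, 0, 0, 0, 0, 0, -0.076, 0, 0, 0, 0, 0, -0.08, 0, 0, 0, 0, 0, -0.083, 0, 0, 0, 0, 0, -0.085, 0, 0, 0, 0, 0, -0.085, 0, 0, 0, 0]
}}

```text
t: 6.75
tool_pos: [0.4365, -0.2352, 0.0596]
tool_rot: [-2.11, -0.221, -2.11]
contact_force: [0.6, -1.7, 0.4]
opening: 0.0855
grip_force: 1.5
```

```bash
cat >> h.py <<'E'
def look(tag=None,crop=True):
    o=log(); im,d,cm=snap('top'); si,sd,cs=snap('side')
    def blue(i):
        hs=cv2.cvtColor(i,cv2.COLOR_BGR2HSV); m=((hs[...,0]>100)&(hs[...,0]<125)&(hs[...,1]>130)&(hs[...,2]>60)).astype(np.uint8)
        k,l,s,c=cv2.connectedComponentsWithStats(m); return [c[j] for j in range(1,k) if s[j,4]>12]
    for c in blue(im):
        if c[1]>192 and c[0]<335:
            X=onz(cm,*c,.1645)-O; print('cap top px',c.round(1),'if z=.1645 along',(X@xr).round(4),'lat',(X@h).round(4))
            for e in blue(si):
                c1,d1=ray(cm,*c); c2,d2=ray(cs,*e); s=np.linalg.lstsq(np.stack([d1,-d2],1),c2-c1,rcond=None)[0]; A,B=c1+s[0]*d1,c2+s[1]*d2
                if np.linalg.norm(A-B)<.012: A=(A+B)/2; print('  2view',A.round(4),'along',((A-O)@xr).round(4),'lat',((A-O)@h).round(4),'gap',np.linalg.norm(B-A).round(4))
    g=o['tool_pos']+Ro.from_rotvec(o['tool_rot']).apply([0,0,.05])-O; print('grasp along',(g@xr).round(4),'lat',(g@h).round(4),'z',g[2].round(4))
    if tag:
        a=cv2.resize(im[170:260,210:330],(660,495),interpolation=cv2.INTER_CUBIC); b=cv2.resize(si[140:270,180:310],(400,400),interpolation=cv2.INTER_CUBIC)
        W=np.zeros((495,1060,3),np.uint8);W[:,:660]=a;W[:400,660:]=b; cv2.imwrite(f'pics/{tag}.png',cv2.resize(W,(800,374)))
    return o
E
python3 - <<'E'
from h import *
look()
E
```

```text
t 6.75 q [-1.077  0.345  2.291  1.821  1.435 -1.081] p [ 0.4365 -0.2352  0.0596] F [ 0.6 -1.7  0.4] open 0.0855
cap top px [283.2 198.1] if z=.1645 along -0.0058 lat 0.0011
  2view [ 0.4822 -0.2307  0.1847] along -0.0032 lat -0.0039 gap 0.0024
  2view [ 0.5055 -0.2386  0.0312] along -0.0158 lat 0.0172 gap 0.0019
grasp along 0.0019 lat 0.0005 z 0.0597
```

>>> {"op": "apply_moves", "data": {
  "rows": [0, -0.002, 0, 0, 0, 0, 0, -0.004, 0, 0, 0, 0, 0, -0.006, 0, 0, 0, 0, 0, -0.007, 0, 0, 0, 0, 0, -0.008, 0, 0, 0, 0, 0, -0.009, 0, 0, 0, 0, 0, -0.01, 0, 0, 0, 0, 0, -0.01, 0, 0, 0, 0]
}}

```text
t: 7.65
tool_pos: [0.4353, -0.2295, 0.0597]
tool_rot: [-2.11, -0.221, -2.111]
contact_force: [1.0, -2.9, 0.0]
opening: 0.085
grip_force: 1.6
```

```bash
python3 - <<'E'
from h import *
look()
E
```

```text
t 7.65 q [-1.072  0.338  2.302  1.826  1.434 -1.086] p [ 0.4353 -0.2295  0.0597] F [ 1.  -2.9  0. ] open 0.085
cap top px [281.8 198.7] if z=.1645 along -0.0006 lat 0.0003
  2view [ 0.4813 -0.226   0.1841] along 0.0015 lat -0.0037 gap 0.0015
  2view [ 0.5059 -0.2337  0.0288] along -0.0111 lat 0.0187 gap 0.0002
grasp along 0.0077 lat 0.0005 z 0.0597
```

>>> {"op": "apply_moves", "data": {
  "rows": [0, -0.001, 0, 0, 0, 0, 0, -0.002, 0, 0, 0, 0, 0, -0.003, 0, 0, 0, 0, 0, -0.003, 0, 0, 0, 0]
}}

```text
t: 8.15
tool_pos: [0.435, -0.228, 0.0598]
tool_rot: [-2.11, -0.221, -2.111]
contact_force: [0.3, -4.1, 1.2]
opening: 0.0853
grip_force: 2.0
```

```bash
python3 - <<'E'
from h import *
look('p3')
E
```

```text
t 8.15 q [-1.071  0.336  2.305  1.828  1.434 -1.087] p [ 0.435  -0.228   0.0598] F [ 0.3 -4.1  1.2] open 0.0853
cap top px [281.2 198.7] if z=.1645 along 0.0017 lat 0.0008
  2view [ 0.4815 -0.2238  0.184 ] along 0.0037 lat -0.0031 gap 0.0014
  2view [ 0.5062 -0.2313  0.0278] along -0.0088 lat 0.0195 gap 0.0004
grasp along 0.0092 lat 0.0005 z 0.0599
```

View pics/p3.png

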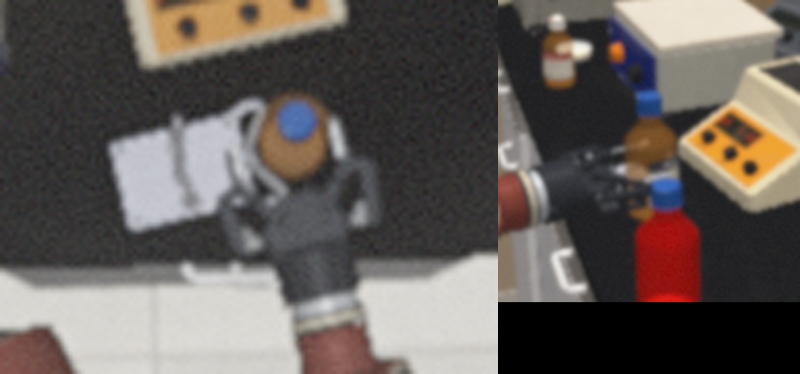

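The bottle is against the toe: the force rises and it just starts to tilt. I back off, centre over its axis, and raise to the cap.

>>> {"op": "apply_moves", "data": {
  "rows": [0, 0.003, 0, 0, 0, 0, 0, 0.008, 0, 0, 0, 0, 0.01, 0.015, 0, 0, 0, 0, 0.03, 0.015, 0.002, 0, 0, 0, 0.06, 0.015, 0.005, 0, 0, 0, 0.09, 0.015, 0.008, 0, 0, 0, 0.12, 0.015, 0.01, 0, 0, 0, 0.142, 0.015, 0.01, 0, 0, 0, 0.15, 0.015, 0.01, 0, 0, 0, 0.15, 0.015, 0.01, 0, 0, 0]
}}

```text
t: 9.25
tool_pos: [0.4427, -0.2354, 0.1503]
tool_rot: [-2.11, -0.223, -2.112]
contact_force: [0.2, -0.0, 0.1]
opening: 0.0854
grip_force: 0.0
```

```bash
python3 - <<'E'
from h import *
look()
E
```

```text
t 9.25 q [-1.062  0.043  2.356  1.794  1.371 -0.851] p [ 0.4427 -0.2354  0.1503] F [ 0.2 -0.   0.1] open 0.0854
cap top px [281.3 198.7] if z=.1645 along 0.0013 lat 0.0005
  2view [ 0.4811 -0.2241  0.1862] along 0.0034 lat -0.0035 gap 0.0012
  2view [ 0.5066 -0.2318  0.0271] along -0.0095 lat 0.0198 gap 0.0009
grasp along 0.0004 lat 0.0065 z 0.1504
```

>>> {"op": "apply_moves", "data": {
  "rows": [0, 0, 0, 0, 0, 0, 0, 0, 0, 0, 0, 0, 0, 0, 0, 0, 0, 0, 0, 0, 0, 0, 0, 0, 0, 0, 0, 0, 0, 0],
  "grip": 0.52,
  "grip_force": 20
}}

```text
t: 9.85
tool_pos: [0.4427, -0.2355, 0.1496]
tool_rot: [-2.11, -0.221, -2.111]
contact_force: [-0.2, -0.1, 0.2]
opening: 0.0444
grip_force: 0.0
```

```bash
python3 - <<'E'
from h import *
o=look()
k=fitk(); q=o['q']; half=o['opening']/2
# planned path: tool centred on axis + play on the driving side
prev=None
off=.05-.0065
for t in np.arange(0,1.31,.1):
    p=axpt(t,.15)-h*off; q,e=ik(p,Rt(t),q,k); print(round(t,2),delta(p,Rt(t),o),round(e,4))
E
```

```text
t 9.85 q [-1.062  0.045  2.355  1.795  1.371 -0.851] p [ 0.4427 -0.2355  0.1496] F [-0.2 -0.1  0.2] open 0.0444
cap top px [281.5 198.9] if z=.1645 along 0.0005 lat -0.0004
  2view [ 0.4772 -0.224   0.2064] along 0.0043 lat -0.0074 gap 0.0015
  2view [ 0.4846 -0.2263  0.1618] along 0.0006 lat -0.0006 gap 0.0006
  2view [ 0.506  -0.2329  0.0277] along -0.0104 lat 0.019 gap 0.0012
grasp along 0.0003 lat 0.0065 z 0.1496
k [-0.      0.238   0.4264  0.6099  0.0957  0.2069  0.0742] res mm 0.0
0.0 [ 0.0007  0.0006  0.0001  0.0003 -0.0004 -0.0008] 0.0
0.1 [ 0.0049 -0.0241  0.0001  0.0003 -0.0004 -0.0645] 0.0
0.2 [ 0.0066 -0.0489  0.      0.0003 -0.0004 -0.1281] 0.0
0.3 [ 0.0057 -0.0737  0.      0.0004 -0.0004 -0.1918] 0.0
0.4 [ 0.0023 -0.0982  0.      0.0004 -0.0004 -0.2555] 0.0
0.5 [-3.700e-03 -1.221e-01  0.000e+00  4.000e-04 -3.000e-04 -3.191e-01] 0.0
0.6 [-1.210e-02 -1.450e-01 -0.000e+00  4.000e-04 -3.000e-04 -3.828e-01] 0.0
0.7 [-2.290e-02 -1.668e-01 -0.000e+00  4.000e-04 -3.000e-04 -4.464e-01] 0.0
0.8 [-3.590e-02 -1.870e-01 -0.000e+00  4.000e-04 -3.000e-04 -5.101e-01] 0.0
0.9 [-5.110e-02 -2.053e-01 -1.000e-04  5.000e-04 -3.000e-04 -5.738e-01] 0.0
1.0 [-6.820e-02 -2.212e-01 -1.000e-04  5.000e-04 -2.000e-04 -6.374e-01] 0.0054
1.1 [-8.720e-02 -2.340e-01 -1.000e-04  5.000e-04 -2.000e-04 -7.011e-01] 0.0038
1.2 [-1.077e-01 -2.425e-01 -1.000e-04  5.000e-04 -2.000e-04 -7.648e-01] 0.0
1.3 [-1.297e-01 -2.440e-01 -1.000e-04  5.000e-04 -2.000e-04 -8.284e-01] 0.0
```

>>> {"op": "apply_moves", "data": {
  "rows": [0.002, -0.006, 0, 0, 0, -0.016, 0.003, -0.012, 0, 0, 0, -0.032, 0.004, -0.018, 0, 0, 0, -0.048, 0.005, -0.024, 0, 0, 0, -0.064, 0.006, -0.03, 0, 0, 0, -0.08, 0.006, -0.036, 0, 0, 0, -0.096, 0.006, -0.043, 0, 0, 0, -0.112, 0.0065, -0.049, 0, 0, 0, -0.128, 0.0065, -0.055, 0, 0, 0, -0.144, 0.006, -0.061, 0, 0, 0, -0.16, 0.006, -0.067, 0, 0, 0, -0.176, 0.0055, -0.074, 0, 0, 0, -0.192, 0.005, -0.08, 0, 0, 0, -0.208, 0.004, -0.086, 0, 0, 0, -0.223, 0.003, -0.092, 0, 0, 0, -0.239, 0.002, -0.098, 0, 0, 0, -0.255, 0.002, -0.098, 0, 0, 0, -0.255],
  "grip": 0.47
}}

```text
t: 11.65
tool_pos: [0.4302, -0.1773, 0.1506]
tool_rot: [2.033, 0.64, 2.122]
contact_force: [-0.2, -1.5, 0.7]
opening: 0.0405
grip_force: 0.2
```

```bash
cat >> h.py <<'E'
def plan(o,ts,off=.0435,s=.15):
    k=fitk(); q=o['q']
    for t in ts:
        p=axpt(t,s)-h*off; q,e=ik(p,Rt(t),q,k); print(round(t,3),delta(p,Rt(t),o),round(e,4))
E
python3 - <<'E'
from h import *
o=look('p4'); plan(o,np.arange(.4,.86,.05))
E
```

```text
t 11.65 q [-1.005 -0.085  2.479  1.836  1.332 -1.255] p [ 0.4302 -0.1773  0.1506] F [-0.2 -1.5  0.7] open 0.0405
cap top px [265.2 202.7] if z=.1645 along 0.0607 lat -0.0
grasp along 0.0599 lat 0.0064 z 0.1506
k [-0.      0.238   0.4264  0.6099  0.0957  0.2069  0.0742] res mm 0.0
0.4 [ 0.0002  0.0012  0.0002 -0.     -0.0002 -0.0001] 0.0
0.45 [ 0.0025 -0.0109  0.0002 -0.     -0.0002 -0.032 ] 0.0
0.5 [ 0.0041 -0.0231  0.0002  0.     -0.0002 -0.0638] 0.0
0.55 [ 0.005  -0.0353  0.0002  0.     -0.0002 -0.0956] 0.0
0.6 [ 0.0053 -0.0475  0.0002  0.     -0.0002 -0.1274] 0.0
0.65 [ 0.0049 -0.0597  0.0002  0.     -0.0002 -0.1593] 0.0
0.7 [ 0.0039 -0.0718  0.0002  0.     -0.0002 -0.1911] 0.0
0.75 [ 2.200e-03 -8.370e-02  2.000e-04  0.000e+00 -2.000e-04 -2.229e-01] 0.0
0.8 [-2.000e-04 -9.550e-02  2.000e-04  0.000e+00 -2.000e-04 -2.548e-01] 0.0
0.85 [-3.300e-03 -1.070e-01  2.000e-04  0.000e+00 -2.000e-04 -2.866e-01] 0.0
```

View pics/p4.png

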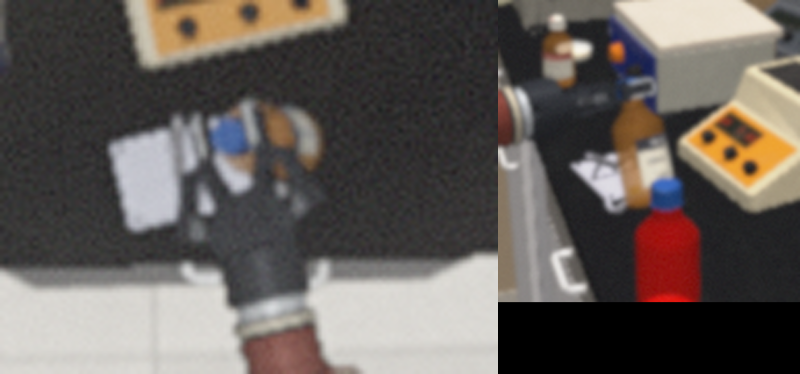

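The bottle leans about 0.37 rad with the cap between the fingers (crop (228,135)) and its foot at the toe. I continue slowly over the balance point.

>>> {"op": "apply_moves", "data": {
  "rows": [0.001, -0.006, 0, 0, 0, -0.016, 0.002, -0.011, 0, 0, 0, -0.032, 0.003, -0.015, 0, 0, 0, -0.042, 0.0035, -0.019, 0, 0, 0, -0.053, 0.004, -0.023, 0, 0, 0, -0.064, 0.0045, -0.027, 0, 0, 0, -0.074, 0.005, -0.031, 0, 0, 0, -0.085, 0.005, -0.035, 0, 0, 0, -0.096, 0.005, -0.039, 0, 0, 0, -0.106, 0.005, -0.043, 0, 0, 0, -0.117, 0.005, -0.047, 0, 0, 0, -0.127, 0.005, -0.053, 0, 0, 0, -0.143, 0.005, -0.06, 0, 0, 0, -0.159, 0.0045, -0.066, 0, 0, 0, -0.175, 0.004, -0.072, 0, 0, 0, -0.191, 0.003, -0.078, 0, 0, 0, -0.207, 0.002, -0.084, 0, 0, 0, -0.223, 0.001, -0.09, 0, 0, 0, -0.239, 0, -0.095, 0, 0, 0, -0.255, 0, -0.095, 0, 0, 0, -0.255]
}}

```text
t: 13.75
tool_pos: [0.4191, -0.1259, 0.1281]
tool_rot: [1.725, 0.954, 1.886]
contact_force: [0.0, -0.5, -1.7]
opening: 0.04
grip_force: 0.3
```

```bash
python3 - <<'E'
from h import *
o=look('p5'); plan(o,np.arange(.8,1.36,.05))
E
```

```text
t 13.75 q [-0.936 -0.107  2.566  1.908  1.308 -1.734] p [ 0.4191 -0.1259  0.1281] F [ 0.  -0.5 -1.7] open 0.04
cap top px [249.6 208. ] if z=.1645 along 0.1196 lat -0.0056
grasp along 0.1124 lat 0.0064 z 0.1281
k [-0.      0.238   0.4264  0.6099  0.0957  0.2069  0.0742] res mm 0.0
0.8 [ 0.0002 -0.0001  0.0002 -0.0002  0.0001 -0.0001] 0.0
0.85 [ 0.0019 -0.0119  0.0002 -0.0002  0.0001 -0.0319] 0.0
0.9 [ 0.0028 -0.0237  0.0002 -0.0002  0.0001 -0.0638] 0.0
0.95 [ 0.0029 -0.0354  0.0003 -0.0002  0.0001 -0.0956] 0.0022
1.0 [ 2.300e-03 -4.710e-02  3.000e-04 -2.000e-04  1.000e-04 -1.274e-01] 0.0054
1.05 [ 7.000e-04 -5.850e-02  3.000e-04 -2.000e-04  1.000e-04 -1.593e-01] 0.006
1.1 [-1.700e-03 -6.960e-02  3.000e-04 -2.000e-04  1.000e-04 -1.911e-01] 0.0038
1.15 [-5.200e-03 -8.030e-02  3.000e-04 -2.000e-04  1.000e-04 -2.229e-01] 0.0
1.2 [-9.900e-03 -9.030e-02  3.000e-04 -2.000e-04  1.000e-04 -2.547e-01] 0.0
1.25 [-1.610e-02 -9.940e-02  3.000e-04 -2.000e-04  1.000e-04 -2.866e-01] 0.0
1.3 [-2.420e-02 -1.071e-01  3.000e-04 -2.000e-04  1.000e-04 -3.184e-01] 0.0
1.35 [-3.500e-02 -1.126e-01  3.000e-04 -2.000e-04  1.000e-04 -3.502e-01] 0.0
```

View pics/p5.png

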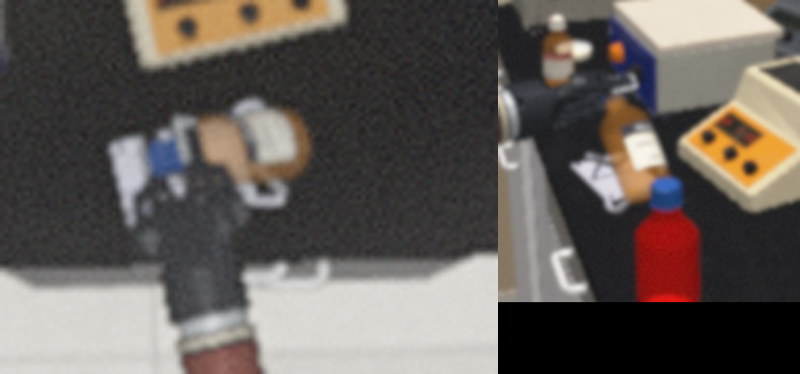

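>>> {"op": "apply_moves", "data": {
  "rows": [0.001, -0.006, 0.001, 0, 0, -0.016, 0.002, -0.012, 0.002, 0, 0, -0.032, 0.0025, -0.018, 0.003, 0, 0, -0.048, 0.003, -0.024, 0.005, 0, 0, -0.064, 0.003, -0.03, 0.005, 0, 0, -0.08, 0.003, -0.035, 0.005, 0, 0, -0.096, 0.0025, -0.041, 0.005, 0, 0, -0.112, 0.002, -0.047, 0.005, 0, 0, -0.127, 0.0015, -0.053, 0.005, 0, 0, -0.143, 0.001, -0.0585, 0.005, 0, 0, -0.159, -0.0005, -0.064, 0.005, 0, 0, -0.175, -0.002, -0.0695, 0.005, 0, 0, -0.191, -0.003, -0.073, 0.005, 0, 0, -0.202, -0.004, -0.077, 0.005, 0, 0, -0.212, -0.005, -0.08, 0.005, 0, 0, -0.223, -0.005, -0.08, 0.005, 0, 0, -0.223]
}}

```text
t: 15.45
tool_pos: [0.4158, -0.0953, 0.092]
tool_rot: [1.445, 1.168, 1.657]
contact_force: [0.6, 1.2, -0.3]
opening: 0.0405
grip_force: 0.4
```

```bash
python3 - <<'E'
from h import *
o=look(); plan(o,np.arange(1.15,1.4,.03),off=.0405)
E
```

```text
t 15.45 q [-0.871  0.028  2.574  2.     1.327 -2.234] p [ 0.4158 -0.0953  0.092 ] F [ 0.6  1.2 -0.3] open 0.0405
grasp along 0.143 lat 0.0095 z 0.092
k [-0.      0.238   0.4264  0.6099  0.0957  0.2069  0.0742] res mm 0.0
1.15 [ 0.0007 -0.0014 -0.      0.0003  0.0003  0.0002] 0.0
1.18 [ 0.0003 -0.008  -0.      0.0003  0.0003 -0.0189] 0.0
1.21 [-0.0007 -0.0146 -0.      0.0003  0.0003 -0.038 ] 0.0
1.24 [-0.0023 -0.021  -0.      0.0003  0.0003 -0.0571] 0.0
1.27 [-0.0046 -0.0272 -0.      0.0003  0.0003 -0.0762] 0.0
1.3 [-0.0079 -0.0331 -0.      0.0003  0.0003 -0.0953] 0.0
1.33 [-0.0123 -0.0386 -0.      0.0003  0.0003 -0.1144] 0.0
1.36 [-0.0184 -0.0435 -0.      0.0003  0.0003 -0.1335] 0.0
1.39 [-0.0267 -0.0475 -0.      0.0003  0.0003 -0.1526] 0.0
```

```bash
cat >> h.py <<'E'
def tilt():
    im,d,cm=snap('top'); P=cloud(d,cm)-O; A=np.stack([P@xr,P@h,P[...,2]],-1); hs=cv2.cvtColor(im,cv2.COLOR_BGR2HSV)
    m=(d>0)&(abs(A[...,1])<.012)&(A[...,0]>-.02)&(A[...,0]<.2)&(A[...,2]>.055); B=A[m]
    bl=(hs[...,0]>100)&(hs[...,0]<125)&(hs[...,1]>100)&(d>0)&(abs(A[...,1])<.03)&(A[...,0]>.05)&(A[...,0]<.2)
    print('blue n',bl.sum(),np.median(A[bl],0).round(4) if bl.any() else '')
    for a in np.arange(-.03,.2,.01):
        s=B[(B[:,0]>=a)&(B[:,0]<a+.01)]
        if len(s): print('x %.3f zmed %.4f zmax %.4f n%d'%(a+.005,np.median(s[:,2]),s[:,2].max(),len(s)))
    C=B[(B[:,0]>.02)&(B[:,0]<.09)]
    if len(C)>5: f=np.polyfit(C[:,0],C[:,2],1); print('slope tilt',np.pi/2-np.arctan(f[0]))
E
python3 - <<'E'
from h import *
tilt()
O_=O
E
```

```text
blue n 23 [0.1527 0.0015 0.1064]
x -0.005 zmed 0.0623 zmax 0.0688 n6
x 0.005 zmed 0.0690 zmax 0.0733 n16
x 0.015 zmed 0.0728 zmax 0.0757 n16
x 0.025 zmed 0.0755 zmax 0.0813 n15
x 0.035 zmed 0.0792 zmax 0.0870 n17
x 0.045 zmed 0.0858 zmax 0.0904 n15
x 0.055 zmed 0.0891 zmax 0.0944 n18
x 0.065 zmed 0.0917 zmax 0.1016 n14
x 0.075 zmed 0.0974 zmax 0.0989 n18
x 0.085 zmed 0.1001 zmax 0.1058 n16
x 0.095 zmed 0.0992 zmax 0.1066 n17
x 0.105 zmed 0.0957 zmax 0.1056 n18
x 0.115 zmed 0.0943 zmax 0.1018 n16
x 0.125 zmed 0.1204 zmax 0.1320 n16
x 0.135 zmed 0.1251 zmax 0.1297 n19
x 0.145 zmed 0.1146 zmax 0.1273 n16
x 0.155 zmed 0.1014 zmax 0.1176 n17
x 0.165 zmed 0.0821 zmax 0.0945 n10
slope tilt 1.1847341750070461
```

>>> {"op": "apply_moves", "data": {
  "rows": [0, -0.002, 0, 0, 0, -0.005, 0, -0.004, 0, 0, 0, -0.01, 0, -0.006, 0, 0, 0, -0.015, 0, -0.008, 0, 0, 0, -0.02, 0, -0.01, 0, 0, 0, -0.026, 0, -0.012, 0, 0, 0, -0.032, -0.001, -0.014, 0, 0, 0, -0.037, -0.001, -0.016, 0, 0, 0, -0.042, -0.0015, -0.018, 0, 0, 0, -0.048, -0.002, -0.0195, 0, 0, 0, -0.053, -0.0025, -0.021, 0, 0, 0, -0.057, -0.0035, -0.023, 0, 0, 0, -0.063, -0.004, -0.025, 0, 0, 0, -0.069, -0.0045, -0.027, 0, 0, 0, -0.075, -0.0045, -0.027, 0, 0, 0, -0.075]
}}

```text
t: 17.1
tool_pos: [0.4153, -0.0916, 0.077]
tool_rot: [1.346, 1.228, 1.577]
contact_force: [-0.7, -0.4, 4.1]
opening: 0.0396
grip_force: 2.2
```

```bash
python3 - <<'E'
from h import *
o=look(); tilt(); plan(o,[1.27,1.3,1.33],off=.0405)
E
```

```text
t 17.1 q [-0.863  0.107  2.557  2.022  1.352 -2.413] p [ 0.4153 -0.0916  0.077 ] F [-0.7 -0.4  4.1] open 0.0396
grasp along 0.1467 lat 0.0098 z 0.0771
blue n 21 [ 0.1601 -0.0004  0.098 ]
x -0.005 zmed 0.0620 zmax 0.0620 n1
x 0.005 zmed 0.0681 zmax 0.0764 n15
x 0.015 zmed 0.0720 zmax 0.0801 n17
x 0.025 zmed 0.0760 zmax 0.0802 n17
x 0.035 zmed 0.0791 zmax 0.0887 n15
x 0.045 zmed 0.0830 zmax 0.0891 n16
x 0.055 zmed 0.0875 zmax 0.0923 n17
x 0.065 zmed 0.0903 zmax 0.0940 n15
x 0.075 zmed 0.0937 zmax 0.0991 n19
x 0.085 zmed 0.0960 zmax 0.1024 n17
x 0.095 zmed 0.0987 zmax 0.1019 n17
x 0.105 zmed 0.0954 zmax 0.1017 n17
x 0.115 zmed 0.0901 zmax 0.1023 n17
x 0.125 zmed 0.0868 zmax 0.1109 n17
x 0.135 zmed 0.1080 zmax 0.1136 n17
x 0.145 zmed 0.1102 zmax 0.1169 n17
x 0.155 zmed 0.1006 zmax 0.1087 n16
x 0.165 zmed 0.0931 zmax 0.1010 n12
slope tilt 1.2326125521563691
k [-0.      0.238   0.4264  0.6099  0.0957  0.2069  0.0742] res mm 0.0
1.27 [ 0.0002 -0.0018 -0.0005  0.002  -0.0004 -0.0006] 0.0
1.3 [-0.0024 -0.0081 -0.0005  0.002  -0.0004 -0.0197] 0.0
1.33 [-0.0061 -0.0141 -0.0005  0.002  -0.0004 -0.0388] 0.0
```

The bottle is seated at tilt 1.23 rad and the upper pad is touching it. I centre the fingers with no load, then open them and withdraw.

>>> {"op": "apply_moves", "data": {
  "rows": [0, 0.002, 0, 0, 0, 0.004, 0, 0.004, 0, 0, 0, 0.01, 0, 0.005, 0, 0, 0, 0.015, 0, 0.005, 0, 0, 0, 0.015, 0, 0.005, 0, 0, 0, 0.015]
}}

```text
t: 17.75
tool_pos: [0.4151, -0.0921, 0.0791]
tool_rot: [1.368, 1.218, 1.592]
contact_force: [0.4, 0.1, 0.2]
opening: 0.0404
grip_force: 0.0
```

```bash
python3 - <<'E'
from h import *
look('p6'); tilt()
E
```

```text
t 17.75 q [-0.865  0.093  2.561  2.017  1.346 -2.378] p [ 0.4151 -0.0921  0.0791] F [0.4 0.1 0.2] open 0.0404
grasp along 0.1463 lat 0.0095 z 0.0791
blue n 23 [ 0.1588 -0.0017  0.0966]
x -0.005 zmed 0.0641 zmax 0.0647 n2
x 0.005 zmed 0.0681 zmax 0.0764 n16
x 0.015 zmed 0.0722 zmax 0.0755 n16
x 0.025 zmed 0.0740 zmax 0.0814 n15
x 0.035 zmed 0.0799 zmax 0.0857 n16
x 0.045 zmed 0.0807 zmax 0.0861 n17
x 0.055 zmed 0.0836 zmax 0.0903 n18
x 0.065 zmed 0.0886 zmax 0.0952 n16
x 0.075 zmed 0.0933 zmax 0.0976 n17
x 0.085 zmed 0.0949 zmax 0.0988 n16
x 0.095 zmed 0.0988 zmax 0.1089 n17
x 0.105 zmed 0.0948 zmax 0.1013 n16
x 0.115 zmed 0.0920 zmax 0.0961 n16
x 0.125 zmed 0.0902 zmax 0.0987 n16
x 0.135 zmed 0.1102 zmax 0.1193 n18
x 0.145 zmed 0.1086 zmax 0.1175 n16
x 0.155 zmed 0.0988 zmax 0.1048 n16
x 0.165 zmed 0.0898 zmax 0.1001 n12
slope tilt 1.241820299244618
```

View pics/p6.png

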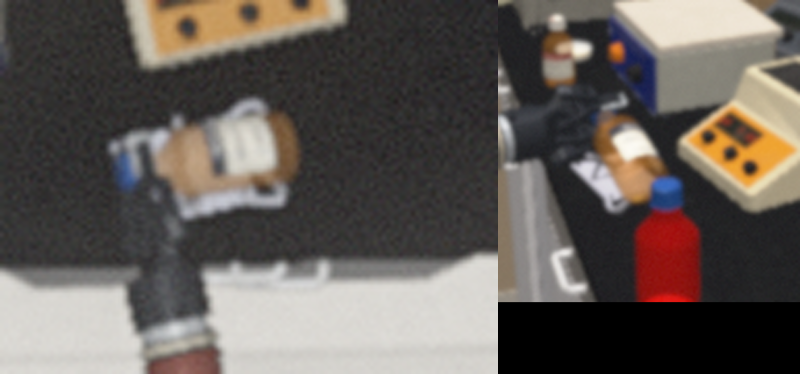

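```bash
python3 - <<'E'
from h import *
o=ctrl.get_obs(); k=fitk(); q0=o['q']; p0=o['tool_pos']; R0=Ro.from_rotvec(o['tool_rot']); ax=xr*np.sin(1.24)+up*np.cos(1.24)
def tr(n,f):
    q=q0; out=[]
    for a in np.linspace(0,1,6):
        p,R=f(a); q,e=ik(p,R,q,k); out.append((q[2].round(2),round(e*100,1),q[5].round(2)))
    print(n,out)
tr('back60',lambda a:(p0-h*.06*a,R0))
tr('axial40',lambda a:(p0+ax*.045*a,R0))
tr('axial40+back60',lambda a:(p0+ax*.045*a-h*.06*a,R0))
for y in(.3,.6,-.3,-.6):
    c=p0+h*.04
    def f(a,y=y):
        Y=Ro.from_rotvec(up*y*a); return c+Y.apply(p0-c-h*.03*a),Y*R0
    tr(f'yaw{y}',f)
tr('back60 low15',lambda a:(p0-h*.06*a-up*.015*a,R0))
for w in(.3,.6):  # roll back
    tr(f'back50 roll{w}',lambda a:(p0-h*.05*a,R0*Ro.from_rotvec([0,0,w*a])))
E
```

```text
k [-0.      0.238   0.4264  0.6099  0.0957  0.2069  0.0742] res mm 0.0
back60 [(np.float64(2.56), np.float64(0.0), np.float64(-2.38)), (np.float64(2.58), np.float64(0.1), np.float64(-2.37)), (np.float64(2.58), np.float64(2.7), np.float64(-2.38)), (np.float64(2.58), np.float64(5.2), np.float64(-2.39)), (np.float64(2.58), np.float64(7.4), np.float64(-2.4)), (np.float64(2.58), np.float64(9.5), np.float64(-2.42))]
axial40 [(np.float64(2.56), np.float64(0.0), np.float64(-2.38)), (np.float64(2.58), np.float64(0.0), np.float64(-2.37)), (np.float64(2.58), np.float64(2.4), np.float64(-2.38)), (np.float64(2.58), np.float64(4.9), np.float64(-2.39)), (np.float64(2.58), np.float64(7.4), np.float64(-2.4)), (np.float64(2.58), np.float64(9.7), np.float64(-2.41))]
axial40+back60 [(np.float64(2.56), np.float64(0.0), np.float64(-2.38)), (np.float64(2.58), np.float64(2.7), np.float64(-2.38)), (np.float64(2.58), np.float64(8.0), np.float64(-2.4)), (np.float64(2.58), np.float64(13.0), np.float64(-2.43)), (np.float64(2.58), np.float64(17.7), np.float64(-2.45)), (np.float64(2.58), np.float64(22.1), np.float
[... 1744 characters left out ...]
k50 roll0.3 [(np.float64(2.56), np.float64(0.0), np.float64(-2.38)), (np.float64(2.58), np.float64(0.0), np.float64(-2.31)), (np.float64(2.58), np.float64(1.9), np.float64(-2.26)), (np.float64(2.58), np.float64(4.2), np.float64(-2.21)), (np.float64(2.58), np.float64(6.4), np.float64(-2.16)), (np.float64(2.58), np.float64(8.4), np.float64(-2.11))]
back50 roll0.6 [(np.float64(2.56), np.float64(0.0), np.float64(-2.38)), (np.float64(2.58), np.float64(0.0), np.float64(-2.25)), (np.float64(2.58), np.float64(2.0), np.float64(-2.14)), (np.float64(2.58), np.float64(4.3), np.float64(-2.03)), (np.float64(2.58), np.float64(6.5), np.float64(-1.92)), (np.float64(2.58), np.float64(8.3), np.float64(-1.81))]
```

```bash
python3 - <<'E'
from h import *
o=ctrl.get_obs(); k=fitk(); q=o['q']; p0=o['tool_pos']; R0=Ro.from_rotvec(o['tool_rot']); c=p0+h*.04
for y,D in((.05,.045),(.1,.052),(.15,.06),(.2,.068),(.25,.076),(.3,.084),(.35,.093),(.4,.102),(.45,.112),(.5,.122),(.5,.14),(.5,.17)):
    Y=Ro.from_rotvec(up*y); p=c-Y.apply(h)*D; q,e=ik(p,Y*R0,q,k); print(y,D,delta(p,Y*R0,o).tolist(),q.round(2),round(e,4))
E
```

```text
k [-0.      0.238   0.4264  0.6099  0.0957  0.2069  0.0742] res mm 0.0
0.05 0.045 [-0.0036, 0.0012, -0.0082, 0.0102, 0.0302, 0.0] [-0.91  0.1   2.55  1.93  1.38 -2.36] 0.0
0.1 0.052 [-0.0082, 0.0028, -0.0196, 0.0204, 0.0603, 0.0] [-0.95  0.11  2.53  1.85  1.43 -2.34] 0.0
0.15 0.06 [-0.0142, 0.0048, -0.0322, 0.0306, 0.0905, 0.0] [-0.99  0.13  2.52  1.76  1.47 -2.33] 0.0
0.2 0.068 [-0.0213, 0.0072, -0.0444, 0.0408, 0.1206, 0.0001] [-1.03  0.14  2.5   1.68  1.51 -2.32] 0.0
0.25 0.076 [-0.0297, 0.0101, -0.056, 0.051, 0.1508, 0.0001] [-1.06  0.16  2.47  1.61  1.55 -2.31] 0.0
0.3 0.084 [-0.0392, 0.0133, -0.0671, 0.0612, 0.1809, 0.0001] [-1.09  0.18  2.45  1.54  1.59 -2.3 ] 0.0
0.35 0.093 [-0.0504, 0.0171, -0.0789, 0.0714, 0.2111, 0.0001] [-1.12  0.2   2.42  1.48  1.63 -2.3 ] 0.0
0.4 0.102 [-0.0627, 0.0213, -0.0899, 0.0816, 0.2412, 0.0001] [-1.14  0.22  2.39  1.42  1.66 -2.29] 0.0
0.45 0.112 [-0.0769, 0.0261, -0.1014, 0.0918, 0.2714, 0.0001] [-1.16  0.25  2.35  1.36  1.7  -2.29] 0.0
0.5 0.122 [-0.0924, 0.0313, -0.1117, 0.102, 0.3015, 0.0001] [-1.18  0.27  2.31  1.3   1.73 -2.29] 0.0
0.5 0.14 [-0.106, 0.0359, -0.1381, 0.102, 0.3015, 0.0001] [-1.22  0.28  2.31  1.26  1.76 -2.29] 0.0
0.5 0.17 [-0.1287, 0.0436, -0.1819, 0.102, 0.3015, 0.0001] [-1.3   0.29  2.3   1.19  1.8  -2.3 ] 0.0
```

>>> {"op": "apply_moves", "data": {
  "rows": [0, 0, 0, 0, 0, 0, 0, 0, 0, 0, 0, 0, 0, 0, 0, 0, 0, 0, 0, 0, 0, 0, 0, 0],
  "grip": 0.75
}}

```text
t: 18.3
tool_pos: [0.4152, -0.0922, 0.0792]
tool_rot: [1.368, 1.217, 1.593]
contact_force: [-1.4, 0.6, -0.3]
opening: 0.0638
grip_force: 0.0
```

>>> {"op": "apply_moves", "data": {
  "rows": [-0.002, 0.001, -0.004, 0.005, 0.015, 0, -0.004, 0.001, -0.008, 0.01, 0.03, 0, -0.006, 0.002, -0.014, 0.015, 0.045, 0, -0.008, 0.003, -0.02, 0.02, 0.06, 0, -0.011, 0.004, -0.026, 0.025, 0.075, 0, -0.014, 0.005, -0.032, 0.031, 0.09, 0, -0.018, 0.006, -0.038, 0.036, 0.105, 0, -0.021, 0.007, -0.044, 0.041, 0.12, 0, -0.025, 0.009, -0.05, 0.046, 0.136, 0, -0.03, 0.01, -0.056, 0.051, 0.151, 0, -0.039, 0.013, -0.067, 0.061, 0.181, 0, -0.05, 0.017, -0.079, 0.071, 0.211, 0, -0.063, 0.021, -0.09, 0.082, 0.241, 0, -0.077, 0.026, -0.101, 0.092, 0.271, 0, -0.092, 0.031, -0.112, 0.102, 0.301, 0, -0.106, 0.036, -0.138, 0.102, 0.301, 0, -0.129, 0.044, -0.182, 0.102, 0.301, 0, -0.129, 0.044, -0.182, 0.102, 0.301, 0, -0.129, 0.044, -0.182, 0.102, 0.301, 0]
}}

```text
t: 20.2
tool_pos: [0.3254, -0.1954, 0.0793]
tool_rot: [1.114, 1.648, 1.919]
contact_force: [-0.4, 0.2, -0.6]
opening: 0.0641
grip_force: 0.0
```

```bash
python3 - <<'E'
from h import *
o=look('p7'); tilt()
E
```

```text
t 20.2 q [-1.301  0.286  2.296  1.193  1.798 -2.3  ] p [ 0.3254 -0.1954  0.0793] F [-0.4  0.2 -0.6] open 0.0641
cap top px [241.6 210.6] if z=.1645 along 0.1497 lat -0.0081
  2view [ 0.4535 -0.0782  0.0953] along 0.1519 lat -0.0001 gap 0.001
grasp along 0.0879 lat -0.1059 z 0.0794
blue n 37 [0.153  0.0003 0.0975]
x -0.005 zmed 0.0673 zmax 0.0685 n2
x 0.005 zmed 0.0706 zmax 0.0763 n15
x 0.015 zmed 0.0718 zmax 0.0769 n16
x 0.025 zmed 0.0752 zmax 0.0841 n15
x 0.035 zmed 0.0796 zmax 0.0872 n16
x 0.045 zmed 0.0821 zmax 0.0876 n15
x 0.055 zmed 0.0858 zmax 0.0923 n18
x 0.065 zmed 0.0893 zmax 0.0946 n14
x 0.075 zmed 0.0928 zmax 0.0984 n18
x 0.085 zmed 0.0966 zmax 0.1045 n17
x 0.095 zmed 0.0986 zmax 0.1032 n16
x 0.105 zmed 0.0969 zmax 0.1057 n17
x 0.115 zmed 0.0906 zmax 0.0989 n17
x 0.125 zmed 0.0898 zmax 0.0980 n17
x 0.135 zmed 0.0895 zmax 0.0964 n17
x 0.145 zmed 0.0971 zmax 0.1027 n17
x 0.155 zmed 0.0988 zmax 0.1083 n18
x 0.165 zmed 0.0909 zmax 0.1022 n12
slope tilt 1.2475182528106559
```

View pics/p7.png

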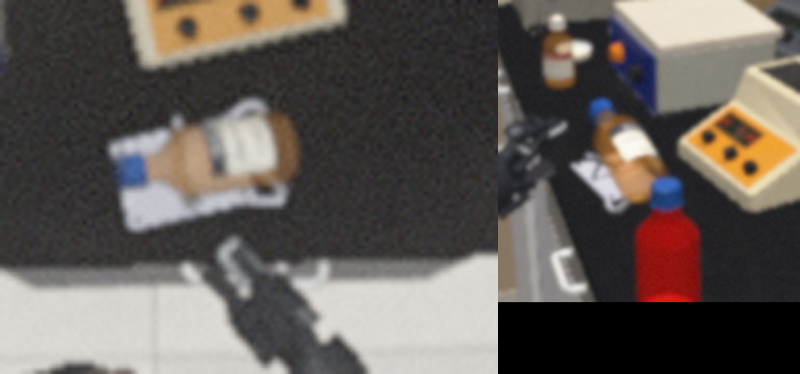

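The last picture shows the bottle lying in the saddle, with the cap at crop (130,170) and the foot at (290,145). Its tilt is 1.247 rad and the gripper is clear of everything.

```bash
python3 -c "
from station import ctrl
print(ctrl.finish_job())"
```

```text
the job is handed in; nothing more can be done
None
```

The job is handed in at about 20 s: the brown bottle was pushed upright to the toe stop, then tipped over it and let down between open fingers. It lies in the saddle at about 1.24 rad, with the gripper clear and nothing else touched as far as the pictures show; the judge's verdict was not shown.

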